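# Zero the clip press dial

### The arm

A 6-joint arm with a two-finger parallel gripper is mounted at the origin on the work surface. World frame = base frame: x ahead of the robot, y to its left, z up, the work surface at z = 0. Lengths are in mm, angles in rad, forces in N, time in s.
With the tool pointing down it reaches from about 325 to 925 mm from the base axis. Payload 3.1 kg.
Tool frame: the origin (TCP) lies at the very end of the fingers, on their centre line; the grasp point (between the pads) lies 19 mm behind it; z points along the fingers, x is the direction in which the jaws open and shut, and the axes are right-handed (so a half turn about z gives the same grasp; the last joint's range is limited). The gripper opens to 85 mm and grips with 20 to 120 N. Pads are 22 mm wide; open, the fingers measure 114 mm over their backs; the gripper's body (76 mm by 85 mm) begins 54 mm behind the grasp point. The pads swing forward as they close: fully open they stand 13 mm farther back than shut.
Start: joints at [1.005, 0.217, 1.613, -0, 1.311, -0.112], TCP at [273.974, 561.763, 231.3] pointing down, gripper open.
Joint ranges: [-2.75, 2.75], [-0.78, 2.1], [0.31, 2.55], [-1.13, 4.27], [0.13, 2.63], [-2.58, 2.58]. Speed limits (rad/s): [2.79, 2.79, 3.14, 3.14, 3.14, 3.14].

### API

Orientations are given as a rotation vector (axis times angle).
In Python, from station import * gives the robot as it stands. The module is installed in compiled form; this text tells all that it offers.
- The arm moves only by the tool arm_command, never from a script. Its argument "targets" is a list of rows, each a list of 3 entries, a list of its own where there are three numbers: the shift along the tool's x, y, z scaled (see below), then the turn about the tool's z scaled (see below), then the opening, from -1 (shut) to 1 (fully open). In form: [[[x, y, z], roll, hand], ...]. A call has 1 to 5 rows; each row shifts and turns the pose as measured when the row begins, along the tool's axes as they then stand; what a row does not reach is not made up. The controller multiplies each number of a shift by 12 cm and each number of a turn by 0.08 rad. A row lasts 1/12 s, in which the tool goes at most 41.7 mm and 7.16 degrees, less where a joint would pass 70% of its speed; a pose out of reach is approached as far as the arm can. A call with a number of a shift or a turn outside -1 to 1 is refused whole. A call with a gripper value outside its range is refused whole. The fingers move at their own pace and stop on an object; the grip force is fixed at half the most. Time passes only in rows, so rows that do not move let the fingers close. It gives the time, the measured TCP pose, the force and the opening at its end, in the units of the state.
- observe(): the state, without advancing time (a new reading comes with each control period).
- get_image(name): name is "scene" or "top"; returns the picture (400x640x3 uint8, red, green, blue); there is no depth.
- camera_model(name): a dict with "camera_matrix" (3x3 intrinsics, pixels), "k1" (the pictures are not rectified: a ray, as slopes to the right and down, at radius r is drawn at 1 + k1 r^2 times it, then the intrinsics apply), "world_from_camera" (4x4, takes a point from camera to world coordinates). Camera axes: x right, y up, looking along -z (the intrinsics and any distortion apply to the point x, -y, -z); pixel columns grow to the right and rows downward; lengths in mm; the calibration is good to about 2 mm. A picture is of the moment at which its call begins. camera_model takes no time and is no camera call.
- sign_off(): hands the job in, once; it reports no verdict.
The state is a dict: "time": time; "joint_pos": joint angles; "qd": joint speeds; "tau": joint torques, N m; "eef_pos": TCP position; "tcp_rot": TCP orientation; "force": force on the tool from outside, world axes, zero at the start; "wrist_torque": the same for the moment, N m; "gripper_width": opening from 0.0 (shut) to 1.0 (fully open).
Only numpy, scipy, OpenCV 4.12 (cv2) and the standard library are available. Lean on these libraries where they do the work, as an engineer would, in place of code of your own. Each camera call takes 0.05 s, during which the arm holds its last target.

### The job

On the cast-iron clip press base, turn the big black wing knob until its red pointer reads zero, the green mark on the white dial, and let go of it. Leave the small dial on the stapler as it is set, and do not shift or knock over the brown glass stopper.

Things in the scene. Friction and masses are not known exactly. Their poses are not given: they have to be found in the camera images.
- press_knob (a joint): Wing knob angle, rad: 0 = red pointer on the green zero mark, + = counterclockwise from above. Starts at 0.6 to 1.35; stops at -2 and 2; light friction (0.04 N m), no spring. Press base: fixed dark slab 190 x 140 x 45 mm; white dial disc 92 mm across, top 51 mm high, ticks each 15 deg; green mark, 8 mm wide, on the side facing the bright anvil bar (56 mm high, 89 mm from the knob axis).
- press_knob_grip (a point): Point on the knob's vertical axis at grip height, 82 mm above the counter. Black upright wing 52 mm long, 16 thick, 57 to 95 mm above the counter, on a round skirt 56 mm across (top at 57 mm). Turns with the knob: x along the wing to its pointer end (red stripe on top and end, red needle reaching 42 mm from the axis), y across the 16 mm thickness, z up.
- stapler_dial_tip (a point): Tip of the white line on the small black round dial (28 mm across) on top of the blue electric stapler with a red rocker switch, 80 mm above the counter, 17 mm from that dial's axis. Stapler 230 x 76 mm, body 66 mm high, fixed. A look-alike: not to be turned.
- stopper: Squat brown glass bottle stopper, loose, standing upright on the counter, 48 mm across, 48 mm tall; origin at the centre of its underside, z up. Leave alone.
There are look-alikes about, which are no part of the job. Of the things shaped like the part that bears press_knob, the dark steel one is meant.

How it is judged (in metres and radians):
At the end, for the whole second after the job is handed in: The press knob's red pointer rests within 10 degrees (0.175 rad) of the green zero mark, the knob released and still (value of joint press_knob between -0.175 and 0.175 rad and velocity of joint press_knob between -0.05 and 0.05 rad/s); the robot touches nothing.
It fails at once if the stapler's small dial is turned by more than about 20 degrees (its tip moves over 6 mm) (distance of stapler_dial_tip from where it was at the start of the episode above 0.006 m).
It fails at once if the glass stopper is shifted more than 20 mm or knocked over (distance of stopper from where it was at the start of the episode above 0.02 m or angle between stopper's own z axis and vertical above 0.5 rad).
It also fails if it takes over 35 s, if anything falls off the work surface, if the arm or the gripper's body presses on something with over 40 N, if the wrist force passes 120 N, or if a joint passes its speed limit or range.

## Working session

There is one attempt and no reset: what is moved stays moved. The work goes in short steps, Python scripts to look and compute and a tool call to move; the robot and the scene stay as the last step left them, time stands still between calls to the robot, and variables do not carry over. Pictures are saved under pics/ and viewed, and the job is handed in when it is done.

Besides the shell and the picture viewer there is one more tool, called after "Request:" as name(argument=value, ...) on one line, values as JSON. arm_command: Moves the arm, as the interface text tells. Its arguments: {"type":"object","properties":{"targets":{"type":"array","items":{"type":"array"}}},"required":["targets"]}

```bash
mkdir -p pics
python3 - <<'E'
from station import *
import cv2
for n in("scene","top"):
    im=get_image(n); cv2.imwrite(f"pics/{n}0.png",cv2.cvtColor(im,cv2.COLOR_RGB2BGR))
    c=camera_model(n);print(n,c)
print(observe())
E
```

```text
scene {'camera_matrix': array([[429.21214028,   0.        , 312.52151478],
       [  0.        , 429.21214028, 201.95382085],
       [  0.        ,   0.        ,   1.        ]]), 'k1': -0.11944585256973275, 'world_from_camera': array([[ 4.03350171e-01, -7.54378087e-01,  5.17901865e-01,
         1.11092974e+03],
       [ 9.14922435e-01,  3.41773303e-01, -2.14727611e-01,
        -3.02966361e+02],
       [-1.50192266e-02,  5.60450454e-01,  8.28051756e-01,
         1.09939340e+03],
       [ 0.00000000e+00,  0.00000000e+00,  0.00000000e+00,
         1.00000000e+00]])}
top {'camera_matrix': array([[509.69870556,   0.        , 315.99710712],
       [  0.        , 509.69870556, 199.05025177],
       [  0.        ,   0.        ,   1.        ]]), 'k1': 0.02309788421119871, 'world_from_camera': array([[ 2.60890397e-03,  9.98565150e-01, -5.34867735e-02,
         3.89996315e+02],
       [-9.99958346e-01,  3.07289197e-03,  8.59441509e-03,
        -2.97327426e+01],
       [ 8.74644247e-03,  5.34621235e-02,  9.98531572e-01,
         1.26092064e+03],
       [ 0.00000000e+00,  0.00000000e+00,  0.00000000e+00,
         1.00000000e+00]])}
{'time': 0.1, 'joint_pos': array([ 1.00479621e+00,  2.17721029e-01,  1.61478361e+00, -1.31677299e-05,
        1.31131215e+00, -1.12207492e-01]), 'qd': array([ 0.00017801, -0.00151931, -0.00259831,  0.00262131, -0.00094989,
        0.00041478]), 'tau': array([-1.49756233e-03, -3.98073828e+01, -3.04969060e+01, -1.81927653e-04,
        4.24211219e-03,  4.16682539e-06]), 'eef_pos': array([273.57302244, 561.11968504, 230.06741875]), 'tcp_rot': array([ 2.6633995 ,  1.66427001, -0.00314188]), 'force': array([ 0.80537858, -0.13255071, -1.23119743]), 'wrist_torque': array([0.00592064, 0.01103567, 0.02228927]), 'gripper_width': 1.0002924633413728}
```

View pics/scene0.png

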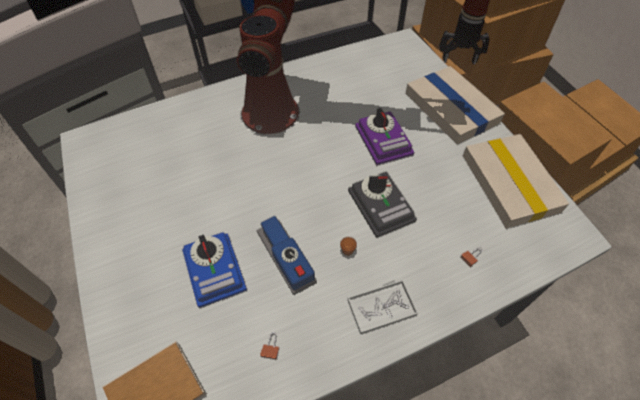

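View pics/top0.png

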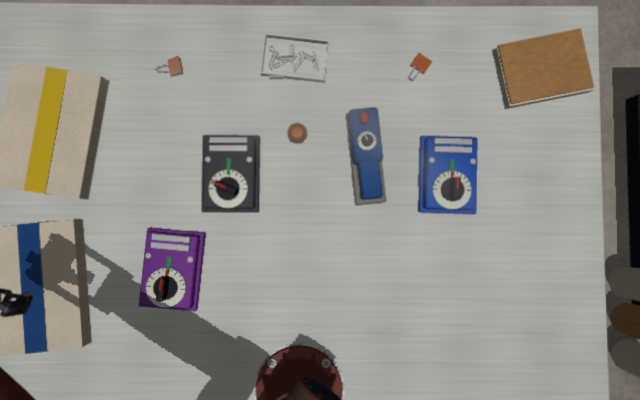

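The top picture shows three look-alike presses: dark grey (knob at about 229,188), purple (166,287) and blue (452,189). The stapler dial is at (367,140) and the stopper at (297,133). I choose the dark grey press and check it in a close crop.

```bash
cat > h.py <<'E'
from station import *
import cv2, numpy as np
def ray(n,u,v):
    c=camera_model(n);K=c["camera_matrix"]
    p=cv2.undistortPoints(np.array([[[u,v]]],float),K,np.array([c["k1"],0,0,0.]))[0,0]
    T=c["world_from_camera"];d=T[:3,:3]@np.array([p[0],-p[1],-1]);return T[:3,3],d
def at(n,u,v,z):
    o,d=ray(n,u,v);return (o+d*(z-o[2])/d[2])[:2]
def proj(n,P):
    c=camera_model(n);T=c["world_from_camera"];q=T[:3,:3].T@(np.array(P,float)-T[:3,3])
    x,y=q[0]/-q[2],-q[1]/-q[2];s=1+c["k1"]*(x*x+y*y);K=c["camera_matrix"]
    return K[0,0]*x*s+K[0,2],K[1,1]*y*s+K[1,2]
E
python3 - <<'E'
import cv2,numpy as np
a=cv2.imread("pics/top0.png")[125:225,190:270];b=cv2.imread("pics/scene0.png")[160:245,340:425]
a=cv2.resize(a,None,fx=5,fy=5,interpolation=cv2.INTER_CUBIC);b=cv2.resize(b,(390,390),interpolation=cv2.INTER_CUBIC)
o=np.zeros((500,800,3),np.uint8);o[:,:400]=a;o[:390,405:795]=b
cv2.imwrite("pics/crop1.png",o)
E
```

```text
(no output)
```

View pics/crop1.png

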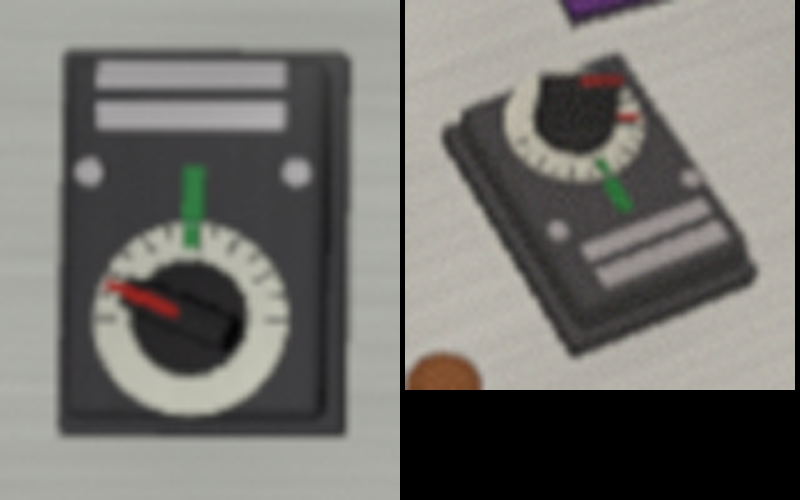

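The crop confirms the dark press. In full-image pixels the dial centre is at about (228.0,188.4), the needle tip at (211,182) and the green mark at about (228.7,168). The red pointer lies about 70° counterclockwise of green.

Run:
```python
from h import *
from scipy.optimize import least_squares
im=cv2.imread("pics/top0.png")
# dial ring fit: white pixels
f=lambda c:(190+(c[0]+.5)/5-.5,125+(c[1]+.5)/5-.5)
hsv=cv2.cvtColor(im,cv2.COLOR_BGR2HSV)
sub=np.zeros(im.shape[:2],np.uint8);sub[166:212,206:252]=1
m=((hsv[...,2]>140)&(sub>0)).astype(np.uint8)
n,l,s,_=cv2.connectedComponentsWithStats(m)
i=1+np.argmax(s[1:,4]);print(s[i])
cn=max(cv2.findContours((l==i).astype(np.uint8),0,cv2.CHAIN_APPROX_NONE)[0],key=len)
e,r=cv2.minEnclosingCircle(cn);print(e,r)
C=at("top",*e,51);print("dial centre",C, at("top",*f((191,318)),51))
C=at("top",*f((191,318)),51)
g=[at("top",*f(p),51) for p in((194,170),(192,245))];N=at("top",*f((106,286)),58);print("green",g,"tip",N,np.hypot(*(N-C)))
bars=[at("top",*f(p),56) for p in((191,75),(191,115))];print("bars",bars,[np.hypot(*(b-C)) for b in bars])
co=[at("top",*f(p),45) for p in((75,62),(322,62),(70,412),(318,412))];print("slab",co)
ang=lambda v:np.arctan2(v[1],v[0])
ax=ang((co[0]+co[1]-co[2]-co[3]));print("axis",ax,ang(g[0]-C),"needle",ang(N-C))
print("knob from needle",ang(N-C)-ax)
a=at("top",*f((110,287)),95)
# stripe ends at z95
for p in((178,314),(125,294)): print(at("top",*f(p),95)-C)
print("wing black far end",at("top",*f((238,338)),95)-C)
# second camera
def g2(p):return 340+p[0]*85/390-.5+.1-405*85/390,160+p[1]*85/390-.4
t=at("scene",*g2((636,118)),58);print("scene tip",t-C)
print("stripe scene", at("scene",*g2((620,80)),95)-C,at("scene",*g2((585,82)),95)-C)
print("stopper",at("top",297,133,24), "stapler dial",at("top",367,140,80))
```

```text
[209 170  38  38 634]
(227.57408142089844, 188.42591857910156) 19.19672966003418
dial centre [479.42524488 169.90066615] [479.9649134  169.37200042]
green [array([550.64839347, 168.75562606]), array([514.7764116 , 169.30003799])] tip [494.45572333 208.41583204] 41.64618060938414
bars [array([595.36782834, 169.85672319]), array([576.23708953, 169.64667381])] [np.float64(115.40393291332764), np.float64(96.27256795695288)]
slab [array([603.23150873, 227.17963655]), array([603.83563324, 109.02153706]), array([435.35853656, 227.24522373]), array([435.69037163, 109.44450014])]
axis -0.0014539387107350761 -0.008719982934937294 needle 1.2154122014102198
knob from needle 1.2168661401209548
[-1.45688945 -1.28662989]
[ 7.63666723 23.00582141]
wing black far end [-12.37387161 -28.79634275]
scene tip [20.51316849 34.54422516]
stripe scene [11.55975451 22.17339116] [3.70685939 0.847369  ]
stopper [617.86488023   6.50163818] stapler dial [ 591.73296636 -158.66189944]
```

The knob axis is at (480,169.5) and the knob angle is about +1.2 rad, with both cameras agreeing. Zero lies along world +x. The dial diameter and the 42 mm needle radius match the description. I now move over at the current height.

Request:
arm_command(targets=[[[-0.2,0.27,0],0,1],[[-0.2,0.27,0],0,1],[[-0.2,0.27,0],0,1],[[-0.2,0.27,0],0,1],[[-0.2,0.27,0],0,1]])

```text
time: 0.52
eef_pos: [364.3, 382.2, 226.0]
tcp_rot: [-2.651, -1.683, 0.009]
force: [1.4, 0.4, -0.7]
gripper_width: 1.0
```

Request:
arm_command(targets=[[[-0.2,0.27,0],0,1],[[-0.2,0.27,0],0,1],[[-0.2,0.27,0],0,1],[[-0.2,0.27,0],0,1],[[-0.2,0.27,0],0,1]])

```text
time: 0.93
eef_pos: [459.5, 196.6, 223.4]
tcp_rot: [-2.649, -1.686, 0.014]
force: [1.1, 0.5, -0.2]
gripper_width: 1.0
```

Request:
arm_command(targets=[[[0,0,0],1,1],[[0,0,0],1,1],[[0,0,0],1,1],[[0,0,0],1,1],[[0,0,0],1,1]])

```text
time: 1.35
eef_pos: [462.5, 185.1, 220.9]
tcp_rot: [2.948, 1.075, -0.021]
force: [0.2, -0.1, 0.4]
gripper_width: 1.002
```

Request:
arm_command(targets=[[[0,0,0],1,1],[[0,0,0],1,1],[[0,0,0],1,1],[[0,0,0],1,1],[[0,0,0],1,1]])

```text
time: 1.77
eef_pos: [460.3, 183.8, 217.9]
tcp_rot: [3.104, 0.433, -0.028]
force: [0.6, 0.2, 0.1]
gripper_width: 1.0
```

Request:
arm_command(targets=[[[0,0,0],1,1],[[0,0,0],1,1],[[0,0,0],1,1],[[0,0,0],1,1],[[0,0,0],1,1]])

```text
time: 2.18
eef_pos: [457.8, 183.1, 214.8]
tcp_rot: [3.121, -0.225, -0.034]
force: [-0.3, -0.0, -0.0]
gripper_width: 0.998
```

```bash
cat >> h.py <<'E'
from scipy.spatial.transform import Rotation as R
def rel(P,yaw):
    s=observe();M=R.from_rotvec(s["tcp_rot"]).as_matrix()
    y=np.arctan2(M[1,0],M[0,0]);print("t",s["time"],"pos",s["eef_pos"].round(1),"yaw",y.round(3),"toolz",M[:,2].round(3),"F",s["force"].round(1),"w",round(s["gripper_width"],3),"j6",s["joint_pos"][5].round(2))
    print("shift/120",(M.T@(np.array(P)-s["eef_pos"])/120).round(3),"roll total/.08",((y-yaw)/.08).round(2))
E
python3 -c "
from h import *
rel([480,169.5,150],-0.37)"
```

```text
t 2.1833 pos [457.8 183.1 214.8] yaw -0.144 toolz [-0.023 -0.011 -1.   ] F [-0.3 -0.  -0. ] w 0.998 j6 0.39
shift/120 [0.21  0.078 0.537] roll total/.08 2.83
```

Request:
arm_command(targets=[[[0,0,0],1,1],[[0,0,0],1,1],[[0,0,0],0.8,1],[[0.22,-0.01,0],0,1],[[0,0,0.2],0,1]])

```text
time: 2.6
eef_pos: [483.7, 174.7, 192.1]
tcp_rot: [3.072, -0.592, -0.024]
force: [0.5, -0.1, 1.1]
gripper_width: 1.002
```

```bash
python3 -c "
from h import *
rel([480,169.5,130],-0.37)
im=get_image('top');cv2.imwrite('pics/t2.png',cv2.resize(im[100:240,160:300,::-1],None,fx=4,fy=4,interpolation=2))"
```

```text
t 2.6 pos [483.7 174.7 192.1] yaw -0.381 toolz [-0.018 -0.01  -1.   ] F [ 0.5 -0.1  1.1] w 1.002 j6 0.6
shift/120 [-0.006  0.044  0.518] roll total/.08 -0.14
```

View pics/t2.png

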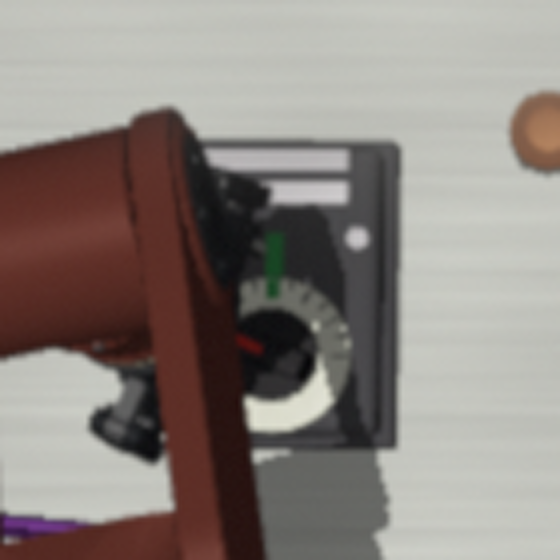

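The gripper stands over the dark press, and its offset up and left of the knob (crop pixel 268,350) fits the parallax. The red pointer is unchanged and the stopper is clear. I descend with the jaws open.

Request:
arm_command(targets=[[[0,0.035,0.15],0,1],[[0,0.005,0.15],0,1],[[0,0,0.15],0,1],[[0,0,0.15],0,1]])

```text
time: 2.98
eef_pos: [469.9, 168.5, 109.6]
tcp_rot: [3.066, -0.591, -0.055]
force: [-0.5, -0.1, -0.6]
gripper_width: 0.999
```

```bash
python3 -c "
from h import *
rel([480,169.5,67],-0.37)
im=get_image('scene');cv2.imwrite('pics/s3.png',cv2.resize(im[110:260,310:460,::-1],None,fx=4,fy=4,interpolation=2))"
```

```text
t 2.9833 pos [469.9 168.5 109.6] yaw -0.382 toolz [-0.038 -0.012 -0.999] F [-0.5 -0.1 -0.6] w 0.999 j6 0.59
shift/120 [ 0.086 -0.048  0.352] roll total/.08 -0.14
```

View pics/s3.png

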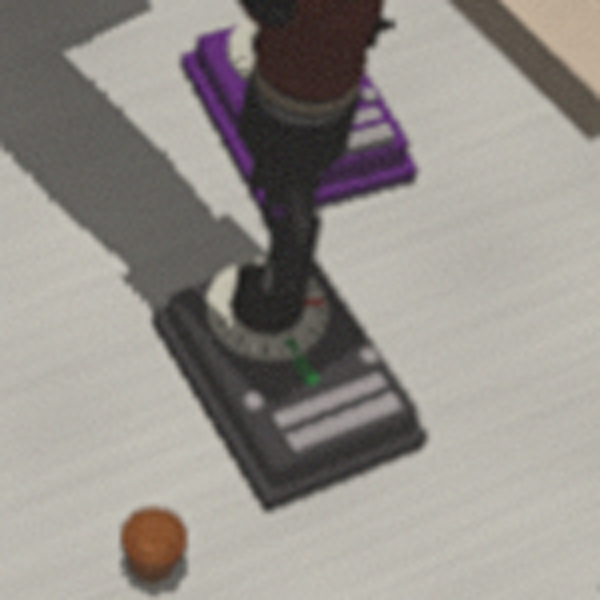

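The jaws straddle the wing, and the needle (315,300 in the crop) is clear of the fingers. I correct sideways and lower.

Request:
arm_command(targets=[[[0.09,-0.045,0.1],0,1],[[0.01,0,0.1],0,1],[[0.01,0,0.08],0,1],[[0.01,0,0.0],0,1]])

```text
time: 3.37
eef_pos: [475.5, 166.5, 67.6]
tcp_rot: [3.059, -0.589, -0.08]
force: [-0.7, -0.3, -0.0]
gripper_width: 1.003
```

```bash
python3 -c "
from h import *
rel([480,169.5,67],-0.37)"
```

```text
t 3.3667 pos [475.5 166.5  67.6] yaw -0.381 toolz [-0.055 -0.015 -0.998] F [-0.7 -0.3 -0. ] w 1.003 j6 0.58
shift/120 [ 0.026 -0.037  0.003] roll total/.08 -0.14
```

Request:
arm_command(targets=[[[0.025,-0.035,-0.005],0,1],[[0.005,0,-0.005],0,0.0],[[0.003,0,-0.005],0,-0.4],[[0.003,0,-0.005],0,-0.5]])

```text
time: 3.7
eef_pos: [481.8, 169.3, 71.1]
tcp_rot: [3.059, -0.588, -0.08]
force: [0.7, -0.2, -0.7]
gripper_width: 0.609
```

```bash
python3 -c "
from h import *
rel([480,169.5,67],-0.37)"
```

```text
t 3.7 pos [481.8 169.3  71.1] yaw -0.381 toolz [-0.055 -0.015 -0.998] F [ 0.7 -0.2 -0.7] w 0.609 j6 0.59
shift/120 [-0.013  0.003  0.035] roll total/.08 -0.14
```

Request:
arm_command(targets=[[[-0.02,0.0,0.04],0,-0.5],[[0,0,0],0,-0.5],[[0,0,0],0,-1],[[0,0,0],0,-1],[[0,0,0],0,-1]])

```text
time: 4.12
eef_pos: [481.6, 170.5, 68.6]
tcp_rot: [3.061, -0.588, -0.069]
force: [-1.4, 0.6, -1.1]
gripper_width: 0.173
```

```bash
python3 -c "
from h import *
rel([480,169.5,67],-0.37)"
```

```text
t 4.1167 pos [481.6 170.5  68.6] yaw -0.38 toolz [-0.048 -0.015 -0.999] F [-1.4  0.6 -1.1] w 0.173 j6 0.59
shift/120 [-0.009  0.012  0.014] roll total/.08 -0.12
```

Request:
arm_command(targets=[[[0,0,0],0,-1],[[0,0,0],0,-1]])

```text
time: 4.28
eef_pos: [481.7, 170.5, 68.7]
tcp_rot: [3.061, -0.587, -0.067]
force: [-1.9, 0.5, -1.2]
gripper_width: 0.176
```

Request:
arm_command(targets=[[[0,0,0],0.5,-1],[[0,0,0],0.8,-1],[[0,0,0],0.8,-1]])

```text
time: 4.53
eef_pos: [481.9, 170.4, 68.6]
tcp_rot: [2.996, -0.849, -0.063]
force: [-1.1, -1.2, -1.0]
gripper_width: 0.175
```

```bash
python3 -c "
from h import *
rel([481,170,67],-1.57);print(observe()['wrist_torque'])
im=get_image('top');cv2.imwrite('pics/t4.png',cv2.resize(im[100:240,160:300,::-1],None,fx=4,fy=4,interpolation=2))"
```

```text
t 4.5333 pos [481.9 170.4  68.6] yaw -0.553 toolz [-0.046 -0.015 -0.999] F [-1.1 -1.2 -1. ] w 0.175 j6 0.76
shift/120 [-0.004  0.006  0.014] roll total/.08 12.72
[-0.07852272 -0.39055067  0.04379419]
```

View pics/t4.png

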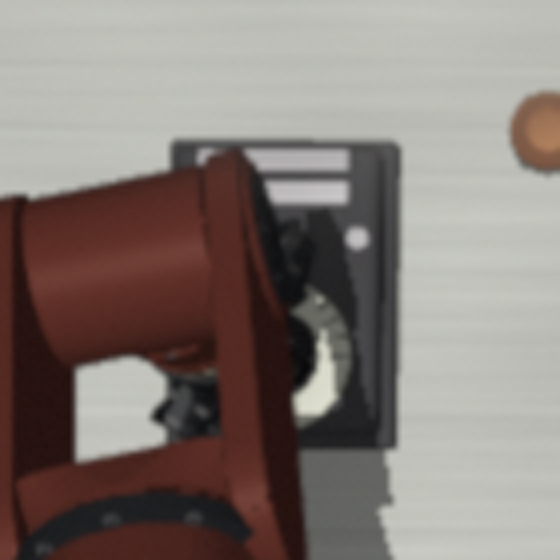

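The arm hides the needle from the top camera, but the width matches the wing and the forces are low. I keep turning.

Request:
arm_command(targets=[[[0,0,0],1,-1],[[0,0,0],1,-1],[[0,0,0],1,-1],[[0,0,0],1,-1]])

```text
time: 4.92
eef_pos: [482.1, 170.2, 68.6]
tcp_rot: [2.81, -1.326, -0.054]
force: [-0.6, -0.7, -0.7]
gripper_width: 0.178
```

```bash
python3 -c "
from h import *
rel([481,170,67],-1.57);print(observe()['wrist_torque'])
im=get_image('scene');cv2.imwrite('pics/s5.png',cv2.resize(im[110:260,310:460,::-1],None,fx=4,fy=4,interpolation=2))"
```

```text
t 4.9167 pos [482.1 170.2  68.6] yaw -0.882 toolz [-0.046 -0.015 -0.999] F [-0.6 -0.7 -0.7] w 0.178 j6 1.09
shift/120 [-0.005  0.007  0.014] roll total/.08 8.6
[-0.01401567 -0.2563509   0.05553002]
```

View pics/s5.png

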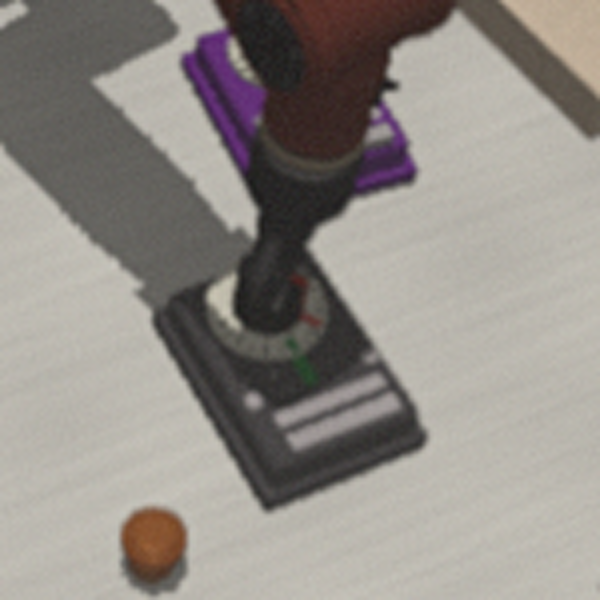

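The needle, now at crop (318,320), turns with the gripper towards green (300,360). About 0.69 rad remains.

Request:
arm_command(targets=[[[0,0,0],1,-1],[[0,0,0],1,-1],[[0,0,0],1,-1],[[0,0,0],1,-1],[[0,0,0],1,-1]])

```text
time: 5.38
eef_pos: [482.4, 169.8, 68.7]
tcp_rot: [2.48, -1.863, -0.045]
force: [0.9, -1.3, -0.0]
gripper_width: 0.175
```

Request:
arm_command(targets=[[[0,0,0],1,-1],[[0,0,0],1,-1],[[0,0,0],1,-1],[[0,0,0],0.3,-1],[[0,0,0],0,-1]])

```text
time: 5.8
eef_pos: [482.5, 169.5, 68.7]
tcp_rot: [2.208, -2.175, -0.04]
force: [-0.4, -2.3, 0.4]
gripper_width: 0.173
```

```bash
python3 -c "
from h import *
rel([481,170,67],-1.57);print(observe()['wrist_torque'])
im=get_image('scene');cv2.imwrite('pics/s6.png',cv2.resize(im[150:240,330:420,::-1],None,fx=6,fy=6,interpolation=2))"
```

```text
t 5.8 pos [482.5 169.5  68.7] yaw -1.556 toolz [-0.048 -0.012 -0.999] F [-0.4 -2.3  0.4] w 0.173 j6 1.76
shift/120 [-0.005  0.012  0.015] roll total/.08 0.18
[ 0.41719358 -0.29126904 -0.03942132]
```

View pics/s6.png

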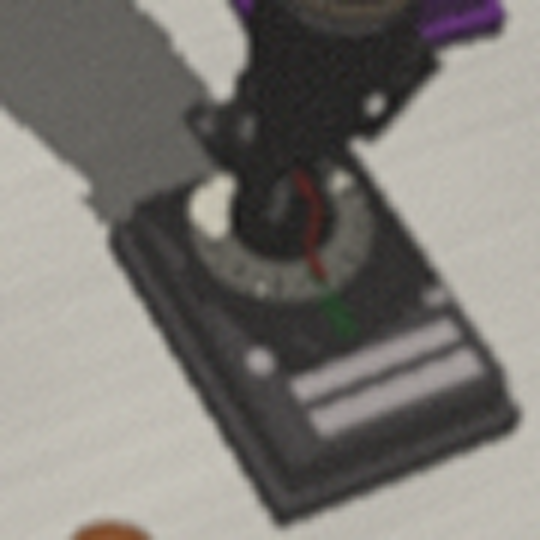

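The needle tip (320,278) now meets the green mark (330,295). I open the jaws and rise straight up.

Request:
arm_command(targets=[[[0,0,0],0,-0.3],[[0,0,0],0,0],[[0,0,0],0,0.2],[[0,0,-0.002],0,0.2],[[0,0,-0.002],0,0.2]])

```text
time: 6.27
eef_pos: [481.6, 169.6, 68.9]
tcp_rot: [2.214, -2.165, -0.042]
force: [0.5, 0.5, -0.3]
gripper_width: 0.599
```

Request:
arm_command(targets=[[[0,0,-0.1],0,0.2],[[0,0,-0.2],0,0.2],[[0,0,-0.3],0,0.2],[[0,0,-0.3],0,0.2],[[0,0,-0.3],0,0.2]])

```text
time: 6.68
eef_pos: [480.8, 170.2, 209.8]
tcp_rot: [2.202, -2.149, -0.063]
force: [1.2, 0.2, -0.5]
gripper_width: 0.601
```

Request:
arm_command(targets=[[[0.3,0,0],0,0.2],[[-0.0,-0.3,0],0,0.2],[[0,-0.3,0],0,0.2],[[0,-0.3,0],0,0.2],[[0,-0.3,0],0,0.2]])

```text
time: 7.1
eef_pos: [623.8, 138.1, 215.6]
tcp_rot: [2.215, -2.15, -0.052]
force: [0.3, 0.5, 0.6]
gripper_width: 0.598
```

```bash
python3 -c "
from h import *
rel([481,170,67],-1.57)
a=get_image('top');b=get_image('scene')
cv2.imwrite('pics/t7.png',a[...,::-1])
o=np.hstack([cv2.resize(a[130:225,185:280,::-1],(395,395),interpolation=2),cv2.resize(b[150:240,330:420,::-1],(395,395),interpolation=2)]);cv2.imwrite('pics/c7.png',o)"
```

```text
t 7.1 pos [623.8 138.1 215.6] yaw -1.541 toolz [-0.062 -0.015 -0.998] F [0.3 0.5 0.6] w 0.598 j6 1.66
shift/120 [-0.318  1.103  1.305] roll total/.08 0.37
```

View pics/c7.png

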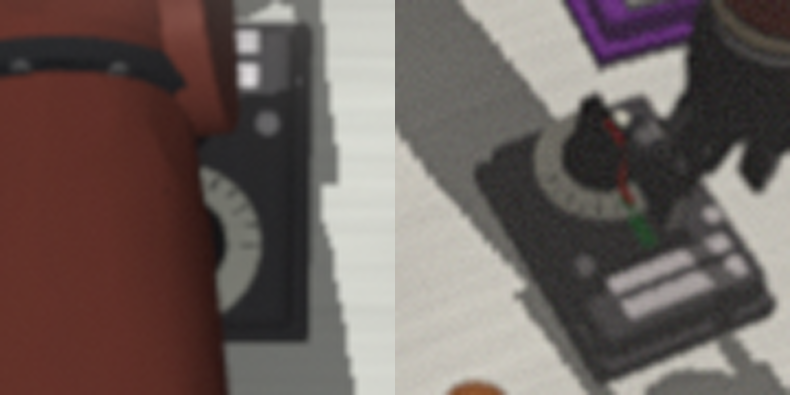

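View pics/t7.png

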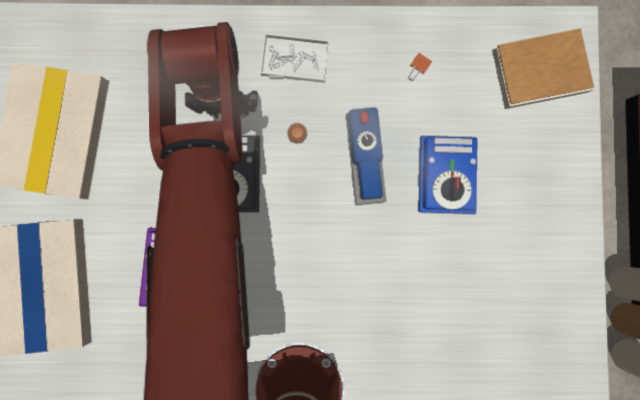

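The scene view shows the needle on green, but the arm hides it from the top camera. I swing to the left for a clear view.

Request:
arm_command(targets=[[[-0.3,0.1,-0.05],0,0.2],[[-0.3,0.1,0],0,0.2],[[-0.3,0.1,0],0,0.2],[[-0.3,0.1,0],0,0.2],[[-0.3,0.1,0],0,0.2]])

```text
time: 7.62
eef_pos: [564.1, 313.0, 222.5]
tcp_rot: [2.196, -2.166, -0.048]
force: [0.7, 1.1, -0.2]
gripper_width: 0.601
```

Request:
arm_command(targets=[[[-0.3,0.1,-0.0],0,0.2],[[-0.3,0.1,0],0,0.2],[[-0.3,0.1,0],0,0.2],[[-0.3,0.1,0],0,0.2],[[0,0,0],0,0.2]])

```text
time: 8.03
eef_pos: [503.7, 468.7, 229.3]
tcp_rot: [2.207, -2.159, -0.054]
force: [-0.2, -0.1, -0.3]
gripper_width: 0.601
```

```bash
python3 -c "
from h import *
rel([481,170,67],-1.57)
a=get_image('top');b=get_image('scene')
cv2.imwrite('pics/t8.png',a[...,::-1])
o=np.hstack([cv2.resize(a[130:225,185:280,::-1],(395,395),interpolation=2),cv2.resize(b[150:240,330:420,::-1],(395,395),interpolation=2)]);cv2.imwrite('pics/c8.png',o)"
```

```text
t 8.0333 pos [503.7 468.7 229.3] yaw -1.548 toolz [-0.062 -0.014 -0.998] F [-0.2 -0.1 -0.3] w 0.601 j6 2.18
shift/120 [2.467 0.158 1.395] roll total/.08 0.27
```

View pics/c8.png

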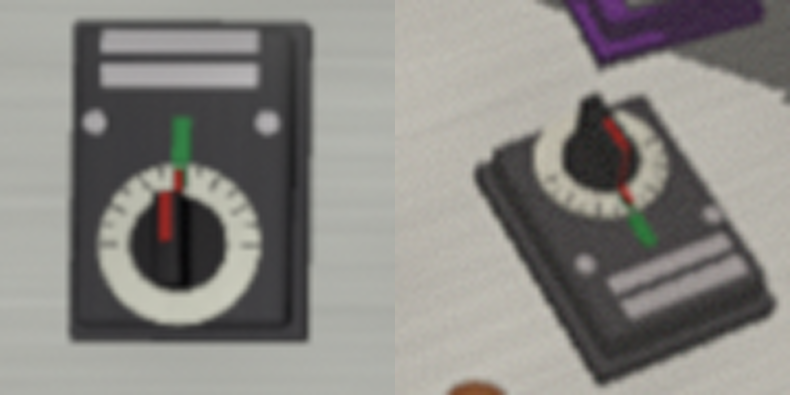

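View pics/t8.png

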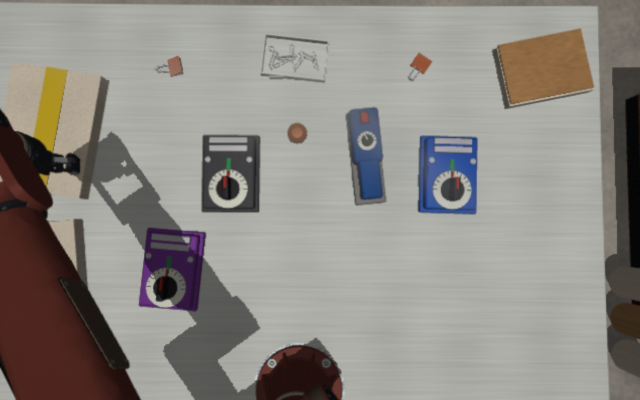

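The needle tip (180,175 in the crop) sits on the green mark (181,165). The stopper (297,133) and stapler dial (367,140) are where they were, the jaws are clear, and the force is about 0.

Request:
arm_command(targets=[[[0,0,0],0,0.2],[[0,0,0],0,0.2]])

```text
time: 8.3
eef_pos: [506.6, 461.8, 230.0]
tcp_rot: [2.202, -2.161, -0.045]
force: [-0.6, 0.6, 1.1]
gripper_width: 0.597
```

```bash
python3 -c "
from station import *
print(sign_off())"
```

```text
the job is handed in; nothing more can be done
None
```

The dark press's wing knob now has its red pointer on the green zero mark, and the job is handed in at about 8.3 s. I gripped the wing across its thickness, turned it about 1.2 rad clockwise, released it and moved the arm away to the left.

- **Pointer:** after release, both cameras show the needle tip on the green mark, by eye within a few degrees.
- **Stapler dial and stopper:** the top picture shows both where they were at the start. I compared them by eye and did not measure any shift.
- **Forces:** the readings shown stayed within about 3 N throughout and near zero at the end, with the arm clear of everything.
- **Disagreements:** the tool tilted by about 3 degrees during the moves, with no visible effect. The anvil bars measured 96 and 115 mm from the knob axis, against the 89 mm given. I did not resolve that, and it did not affect the grasp.

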